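Sweep the offcuts into the scrap pen

TASK

Clear the bench: with the fingers, gently sweep the three small dark-wood offcuts along the bench top, through the open side of the blue three-walled scrap pen, until every one lies fully inside it. Keep them sliding flat on the bench: do not pick up, tip over or fling any of them, and leave everything else where it stands.

Things in the scene. Friction and masses are not known exactly. Their poses are not given: they have to be found in the camera images.
- pen: Three blue walls 35 mm high, 12 mm thick, screwed to the bench; no floor (things slide in on the bench top). Inside 170 mm (its x) by 120 mm (its y); origin on the bench at the centre of the inside. Side walls at x = -85 and +85 mm, back wall at y = -60 mm; open at y = +60 mm, +y pointing out of it. It stands at the robot's right, opening to the robot's left (yaw within 0.3 rad).
- pen_mouth (a point): Middle of the pen's open side, on the bench, 60 mm from the pen's origin along its +y; axes as the pen's.
- offcut_long: Loose dark-wood block, 45 (its x) x 30 (y) x 20 mm high, about 25 g; origin at the centre of its underside, z up.
- offcut_square: Loose dark-wood block, 38 x 38 x 22 mm high, about 28 g; origin at the centre of its underside, z up.
- offcut_round: Loose dark-wood disc standing on its flat face, 38 mm diameter, 22 mm high, about 22 g; origin at the centre of its underside, z up.
- wax_jar: Small closed amber glass jar with a brass lid, 44 mm diameter, 55 mm high, standing among the offcuts; origin at the centre of its underside. A bystander: leave it alone.
- cup: White cup, mouth 70 mm across, 90 mm high; origin at the centre of its underside. A bystander: leave it alone.
- glue: White glue bottle with an orange cap, 56 mm diameter, 150 mm high; origin at the centre of its underside. A bystander: leave it alone.
- plaque: Finished light-wood plaque with a burnt twig drawing, lying flat, 60 (its x) x 100 (y) x 12 mm; origin at the centre of its underside. A bystander: leave it alone.
- tag: Finished round light-wood tag lying flat, 48 mm diameter, 10 mm thick (lighter and thinner than the offcuts); origin at the centre of its underside. A bystander: leave it alone.
- phone: Black phone lying flat, 150 (its x) x 74 (y) x 9 mm; origin at the centre of its underside. A bystander: leave it alone.

How it is judged:
At the end, for the whole second after the job is handed in: All three offcuts lie at rest flat on the bench inside the pen: each one's centre is between the side walls and at least 14 mm inside the line of the pen's open side (x of offcut_long in the frame of pen between -0.08 and 0.08 m and y of offcut_long in the frame of pen between -0.06 and 0.046 m and height (world z) of each of offcut_long, offcut_square, offcut_round below 0.006 m and linear speed of each of offcut_long, offcut_square, offcut_round below 0.02 m/s and x of offcut_square in the frame of pen between -0.08 and 0.08 m and y of offcut_square in the frame of pen between -0.06 and 0.046 m and x of offcut_round in the frame of pen between -0.08 and 0.08 m and y of offcut_round in the frame of pen between -0.06 and 0.046 m); the robot touches nothing.
It fails at once if an offcut is lifted more than 12 mm off the bench, or tipped over (height (world z) of any of offcut_long, offcut_square, offcut_round above 0.012 m or angle between any of offcut_long, offcut_square, offcut_round's own z axis and vertical above 0.6 rad).
It fails at once if an offcut is flung (faster than 0.6 m/s) (linear speed of any of offcut_long, offcut_square, offcut_round above 0.6 m/s).
It fails at once if another thing is moved by more than 15 mm or tipped (distance of any of wax_jar, cup, glue, plaque, tag, phone from where it was at the start of the episode above 0.015 m or angle between any of wax_jar, cup, glue, plaque, tag, phone's own z axis and vertical above 0.3 rad).
It also fails if it takes over 72 s, if anything falls off the work surface, if the arm or the gripper's body presses on something with over 40 N, if the wrist force passes 120 N, or if a joint passes its speed limit or range.

ROBOT

A 6-joint arm with a two-finger parallel gripper is mounted at the origin on the work surface. World frame = base frame: x ahead of the robot, y to its left, z up, the work surface at z = 0. Lengths are in m, angles in rad, forces in N, time in s.
With the tool pointing down it reaches from about 0.25 to 0.775 m from the base axis. Payload 4 kg.
Tool frame: the origin (TCP) lies midway between the tips of the shut fingers; the grasp point (between the pads) lies 19 mm behind it; z points along the fingers, y is the line along which they close (so a half turn about z gives the same grasp; the last joint's range is limited). The gripper opens to 94 mm and grips with 3 to 60 N. Pads are 16 mm wide; open, the fingers measure 119 mm over their backs; the gripper's body (75 mm by 177 mm) begins 78 mm behind the grasp point.
Start: joints at [1.17, 0.087, 1.371, -0, 1.684, -0.103], TCP at [0.161, 0.526, 0.206] pointing down, gripper open.
Joint ranges: [-3.1, 3.1], [-0.76, 2.03], [0.27, 2.55], [-1.08, 4.22], [0.17, 2.65], [-2.57, 2.57]. Speed limits (rad/s): [2.79, 2.79, 3.14, 3.14, 3.14, 3.14].

INTERFACE

Orientations are given as [roll, pitch, yaw] about the fixed x, y, z axes, in that order (R = Rz(yaw) Ry(pitch) Rx(roll)).
In Python, from bench import sensors, eyes, job gives the robot as it stands.
- The arm moves only by the tool arm_command, never from a script. Its argument "series" is a list of rows, each a list of 7 numbers: the opening, from 0 (shut) to 1 (fully open), then the shift along the tool's x, y, z in cm, then the turn, a rotation vector about the tool's x, y, z in rad. In form: [[fingers, dx, dy, dz, wx, wy, wz], ...]. A call has 1 to 20 rows; each row shifts and turns the commanded pose from where the row before left it, along the tool's axes as they then stand; what a row does not reach is not made up. A row lasts 1/10 s, in which the tool goes at most 50 mm and 8.59 degrees, less where a joint would pass 70% of its speed; a pose out of reach is approached as far as the arm can. A call with a gripper value outside its range is refused whole. The fingers move at their own pace and stop on an object; the grip force is fixed at half the most. Time passes only in rows, so rows that do not move let the fingers close. It gives the time, the measured TCP pose, the force and the opening at its end, in the units of the state.
- sensors.get_obs(): the state, without advancing time (a new reading comes with each control period).
- eyes.snapshot(name): name is "scene" or "top" or "wrist"; returns the picture (420x560x3 uint8, blue, green, red); there is no depth.
- eyes.get_calibration(name): a dict with "mtx" (3x3 intrinsics, pixels), "k1" (the pictures are not rectified: a ray, as slopes to the right and down, at radius r is drawn at 1 + k1 r^2 times it, then the intrinsics apply), "R" (3x3) and "t" (3): a world point X has camera coordinates R X + t. Camera axes: x right, y down, z forward; pixel columns grow to the right and rows downward; lengths in m; the calibration is good to about 2 mm. A picture is of the moment at which its call begins: read the wrist's pose just before it. get_calibration takes no time and is no camera call; for the wrist camera it gives the pose at the moment of the call.
- job.close_job(): hands the job in, once; it reports no verdict.
The state is a dict: "time": time; "joint_positions": joint angles; "qvel": joint speeds; "joint_torque": joint torques, N m; "tool_pos": TCP position; "ee_rot": TCP orientation; "wrist_force": force on the tool from outside, world axes, zero at the start; "wrist_torque": the same for the moment, N m; "width": finger opening in m.
Only numpy, scipy, OpenCV 4.12 (cv2) and the standard library are available. Lean on these libraries where they do the work, as an engineer would, in place of code of your own. Each camera call takes 0.05 s, during which the arm holds its last target. There are 200 camera calls.

## Working session

There is one attempt and no reset: what is moved stays moved. The work goes in short steps, Python scripts to look and compute and a tool call to move; the robot and the scene stay as the last step left them, time stands still between calls to the robot, and variables do not carry over. Pictures are saved under pics/ and viewed, on a budget of 10 in all, crops included, one or two more only if the job needs it, and the job is handed in when it is done.

Besides the shell and the picture viewer there is one more tool, called after "Emit:" as name(argument=value, ...) on one line, values as JSON. arm_command: Moves the arm, as the interface text tells. Its arguments: {"type":"object","properties":{"series":{"type":"array","items":{"type":"array","items":{"type":"number"}}}},"required":["series"]}

```bash
mkdir -p pics
cat > h.py <<'E'
import numpy as np, cv2
from bench import sensors, eyes, job
def px2w(cal,uv,z=0.0):
    K=np.array(cal["mtx"]);R=np.array(cal["R"]);t=np.array(cal["t"])
    out=[]
    for p in np.atleast_2d(uv):
        d=np.linalg.solve(K,[p[0],p[1],1.]);d=d[:2]/d[2]
        s=d.copy()
        for _ in range(20): s=d/(1+cal["k1"]*(s@s))
        r=R.T@np.array([s[0],s[1],1]);c=-R.T@t
        out.append(c+r*(z-c[2])/r[2])
    return np.array(out)
def w2px(cal,X):
    K=np.array(cal["mtx"]);X=np.atleast_2d(X)
    c=X@np.array(cal["R"]).T+np.array(cal["t"]);s=c[:,:2]/c[:,2:]
    s=s*(1+cal["k1"]*(s**2).sum(1,keepdims=True))
    return s@K[:2,:2].T+K[:2,2]
E
python3 - <<'E'
from h import *
o=sensors.get_obs();print(o["time"],o["tool_pos"],o["ee_rot"],o["width"])
for n in("top","scene"):
    im=eyes.snapshot(n);cv2.imwrite(f"pics/{n}0.png",im);
im=cv2.imread("pics/top0.png");cv2.imwrite("pics/top0b.png",cv2.resize(im,(800,600),interpolation=cv2.INTER_CUBIC))
c=eyes.get_calibration("top");print(c)
E
```

```text
0.0 [0.16117184 0.52527543 0.2042839 ] [-3.13935104e+00 -2.07444994e-04  2.84378522e+00] 0.0941669429736654
{'mtx': array([[416.7161137 ,   0.        , 279.54839032],
       [  0.        , 416.7161137 , 213.71250865],
       [  0.        ,   0.        ,   1.        ]]), 'k1': -0.00011755305974065969, 'R': array([[ 0.02218173, -0.99932961,  0.02912551],
       [-0.99460316, -0.0250115 , -0.10069248],
       [ 0.10135345, -0.02673479, -0.99449119]]), 't': array([0.01833915, 0.58625118, 0.78794754])}
```

View pics/top0b.png

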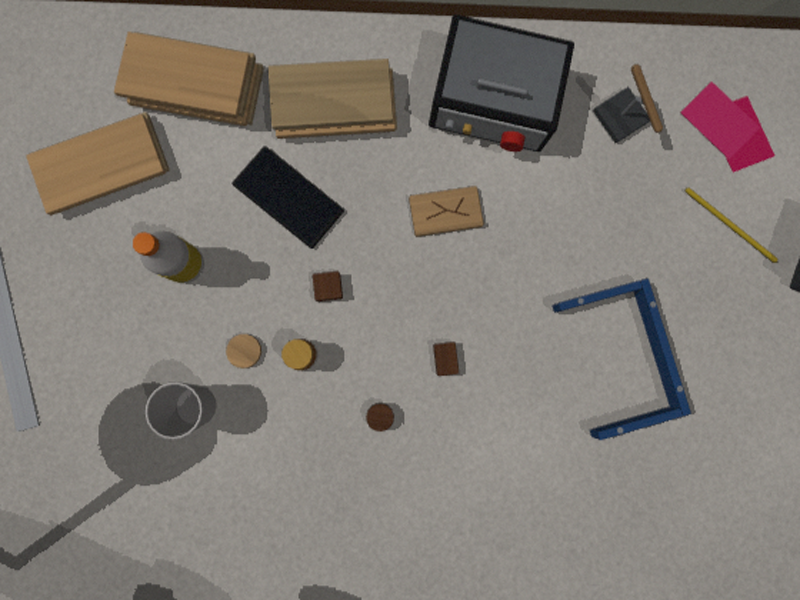

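The top view (enlarged to 800x600) shows the pen at right with corners near (555,308), (645,283), (688,410) and (595,435). The square is at (327,285), the long one at (446,359) and the disc at (380,417). The jar at (298,353) and the tag at (243,351) are left of them, and the plaque is at (447,210).

Run:
```python
from h import *
c=eyes.get_calibration("top")
def f(n,p,z): print(n,px2w(c,np.array(p)*0.7,z)[:,:2].round(4).tolist())
f("square top",[[313,274],[338,271],[342,296],[316,299],[327,285]],.022)
f("long top",[[434,344],[454,342],[459,373],[439,375],[446,359]],.02)
f("round",[[380,416]],.022)
f("jar",[[298,353]],.055)
f("tag",[[243,350]],.01)
f("plaque",[[409,195],[477,187],[484,226],[414,235]],.012)
f("phone",[[264,148],[344,210],[313,248],[233,184]],.009)
f("pen outer/open ends",[[553,307],[646,281],[691,409],[593,435]],.035)
im=cv2.imread("pics/top0.png").astype(int)
b=im[...,0]-im[...,2]; m=((b>50)).astype(np.uint8)
k,l,s,ce=cv2.connectedComponentsWithStats(m)
for i in range(1,k):
    if s[i,4]>100:
        print(s[i],ce[i]/.7)
# dark wood mask
hsv=cv2.cvtColor(im.astype(np.uint8),cv2.COLOR_BGR2HSV)
m=((hsv[...,2]<110)&(hsv[...,1]>110)&((hsv[...,0]<15))).astype(np.uint8)
k,l,s,ce=cv2.connectedComponentsWithStats(m)
for i in range(1,k):
    if s[i,4]>150:
        pts=np.argwhere(l==i)[:,::-1].astype(np.float32);r=cv2.minAreaRect(pts)
        print(s[i],px2w(c,cv2.boxPoints(r),.021)[:,:2].round(3).tolist(),px2w(c,r[0],.021)[:,:2].round(3))
```

```text
square top [[0.627, 0.1527], [0.6321, 0.1183], [0.5973, 0.1117], [0.5923, 0.1473], [0.6121, 0.1329]]
long top [[0.5341, -0.0171], [0.5375, -0.0448], [0.495, -0.0523], [0.4917, -0.0247], [0.5138, -0.034]]
round [[0.4346, 0.0549]]
jar [[0.5168, 0.1645]]
tag [[0.52, 0.2468]]
plaque [[0.7462, 0.0215], [0.761, -0.076], [0.7042, -0.0866], [0.6883, 0.0132]]
phone [[0.8098, 0.2311], [0.7223, 0.1137], [0.6661, 0.1557], [0.7555, 0.2726]]
pen outer/open ends [[0.588, -0.1787], [0.6275, -0.3087], [0.4534, -0.3671], [0.4162, -0.2323]]
[408 196  69  76 572] [644.93506494 320.41958042]
[434 273  49  30 304] [660.86466165 414.96240602]
[ 179    0  344   19 1477] [[1.015, 0.25], [1.033, 0.251], [1.032, -0.473], [1.014, -0.472]] [[ 1.024 -0.107]]
[219 191  21  20 341] [[0.627, 0.154], [0.632, 0.117], [0.595, 0.112], [0.59, 0.149]] [[0.611 0.133]]
[304 240  17  23 315] [[0.533, -0.016], [0.537, -0.045], [0.495, -0.051], [0.491, -0.022]] [[ 0.514 -0.034]]
[257 283  18  19 267] [[0.45, 0.073], [0.451, 0.04], [0.416, 0.039], [0.415, 0.072]] [[0.433 0.056]]
```

```bash
cat >> h.py <<'E'
def to(*P,psi=None):
    """tool-axes shift (cm) between successive world targets, at yaw psi"""
    o=sensors.get_obs();p=o["tool_pos"];psi=o["ee_rot"][2] if psi is None else psi
    print(o["time"],p.round(4),o["ee_rot"].round(3),o["wrist_force"].round(1),round(o["width"],4))
    R=np.array([[np.cos(psi),np.sin(psi),0],[np.sin(psi),-np.cos(psi),0],[0,0,-1]])
    for q in P:
        d=R.T@(np.array(q)-p)*100;print("->",q,d.round(2),"cm, len",np.linalg.norm(d).round(1));p=np.array(q)
E
python3 -c "
from h import *
to((.504,.010,.12),(.504,.01,.008),(.564,-.251,.008),psi=1.80)"
```

```text
0.1 [0.1612 0.5253 0.2044] [-3.14  -0.     2.844] [-0.1  0.8 -0.4] 0.0941
-> (0.504, 0.01, 0.12) [-57.97  21.67   8.44] cm, len 62.5
-> (0.504, 0.01, 0.008) [ 0.   0.  11.2] cm, len 11.2
-> (0.564, -0.251, 0.008) [-26.78  -0.09   0.  ] cm, len 26.8
```

Emit:
arm_command(series=[[0.25, 0, 0, 0, 0, 0, 0.13], [0.25, 0, 0, 0, 0, 0, 0.13], [0.25, 0, 0, 0, 0, 0, 0.13], [0.25, 0, 0, 0, 0, 0, 0.13], [0.25, 0, 0, 0, 0, 0, 0.13], [0.25, 0, 0, 0, 0, 0, 0.13], [0.25, 0, 0, 0, 0, 0, 0.13], [0.25, 0, 0, 0, 0, 0, 0.13]])

```text
time: 0.9
tool_pos: [0.1612, 0.5255, 0.2048]
ee_rot: [-3.141, 0.001, 1.798]
wrist_force: [0.4, 1.1, 0.6]
width: 0.0334
```

Emit:
arm_command(series=[[0.25, -2, 0.75, 0, 0, 0, 0], [0.25, -3.5, 1.31, 0, 0, 0, 0], [0.25, -3.5, 1.31, 0, 0, 0, 0], [0.25, -3.5, 1.31, 0, 0, 0, 0], [0.25, -3.5, 1.31, 0, 0, 0, 0], [0.25, -3.5, 1.31, 0, 0, 0, 0], [0.25, -3.5, 1.31, 0, 0, 0, 0], [0.25, -3.5, 1.31, 0, 0, 0, 0], [0.25, -3.5, 1.31, 0, 0, 0, 0], [0.25, -3.5, 1.31, 0, 0, 0, 0], [0.25, -3.5, 1.31, 0, 0, 0, 0], [0.25, -3.5, 1.31, 0, 0, 0, 0], [0.25, -3.5, 1.31, 0, 0, 0, 0], [0.25, -3.5, 1.31, 0, 0, 0, 0], [0.25, -3.5, 1.31, 0, 0, 0, 0], [0.25, -3.5, 1.3, 0, 0, 0, 0], [0.25, -3.5, 1.3, 0, 0, 0, 0], [0.25, 0, 0, 2.8, 0, 0, 0], [0.25, 0, 0, 2.8, 0, 0, 0], [0.25, 0, 0, 2.8, 0, 0, 0]])

```text
time: 2.9
tool_pos: [0.5062, 0.0111, 0.12]
ee_rot: [-3.141, -0.0, 1.803]
wrist_force: [-0.2, 0.5, 0.1]
width: 0.023
```

```bash
python3 -c "
from h import *
to((.504,.010,.12),(.504,.01,.008),(.564,-.251,.008))
cv2.imwrite('pics/w1.png',eyes.snapshot('wrist'))
c=eyes.get_calibration('wrist')
print(w2px(c,[[.514,-.034,.02],[.504,.01,0],[.433,.056,.022]]))"
```

```text
2.9 [0.5062 0.0111 0.12  ] [-3.141 -0.     1.803] [-0.2  0.5  0.1] 0.023
-> (0.504, 0.01, 0.12) [-0.05 -0.24 -0.  ] cm, len 0.2
-> (0.504, 0.01, 0.008) [ 0.   0.  11.2] cm, len 11.2
-> (0.564, -0.251, 0.008) [-26.78  -0.16   0.  ] cm, len 26.8
[[282.49537021 259.35809304]
 [283.06477207 207.03462475]
 [213.36408575 143.03724872]]
```

View pics/w1.png

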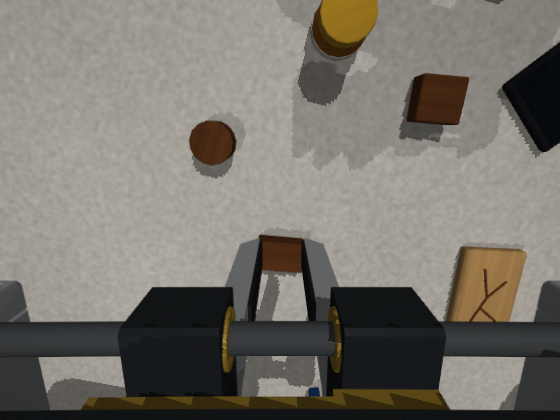

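The wrist view shows the long offcut at (282,254) between the fingers and the disc at (213,142). Both match the map, so I'll descend and push.

Emit:
arm_command(series=[[0.25, 0, -0.2, 2.5, 0, 0, 0], [0.25, 0, 0, 2.5, 0, 0, 0], [0.25, 0, 0, 2.5, 0, 0, 0], [0.25, 0, 0, 2.2, 0, 0, 0], [0.25, 0, 0, 1.5, 0, 0, 0], [0.25, 0, 0, 0, 0, 0, 0], [0.25, -0.7, 0, 0, 0, 0, 0], [0.25, -0.7, 0, 0, 0, 0, 0], [0.25, -0.7, 0, 0, 0, 0, 0], [0.25, -0.7, 0, 0, 0, 0, 0], [0.25, -0.7, 0, 0, 0, 0, 0], [0.25, -0.7, 0, 0, 0, 0, 0], [0.25, -0.7, 0, 0, 0, 0, 0], [0.25, -0.7, 0, 0, 0, 0, 0], [0.25, -0.7, 0, 0, 0, 0, 0], [0.25, -0.7, 0, 0, 0, 0, 0], [0.25, -0.7, 0, 0, 0, 0, 0], [0.25, -0.7, 0, 0, 0, 0, 0], [0.25, -0.7, 0, 0, 0, 0, 0], [0.25, 0, 0, 0, 0, 0, 0]])

```text
time: 4.95
tool_pos: [0.5257, -0.0785, 0.0095]
ee_rot: [3.141, 0.001, 1.803]
wrist_force: [0.7, -0.2, 0.3]
width: 0.0233
```

```bash
python3 -c "
from h import *
to((.564,-.251,.008))
im=eyes.snapshot('top');cv2.imwrite('pics/t1.png',cv2.resize(im[160:340,180:500],(800,450),interpolation=cv2.INTER_CUBIC))"
```

```text
4.95 [ 0.5257 -0.0785  0.0095] [3.141e+00 1.000e-03 1.803e+00] [ 0.7 -0.2  0.3] 0.0233
-> (0.564, -0.251, 0.008) [-17.67  -0.24   0.15] cm, len 17.7
```

View pics/t1.png

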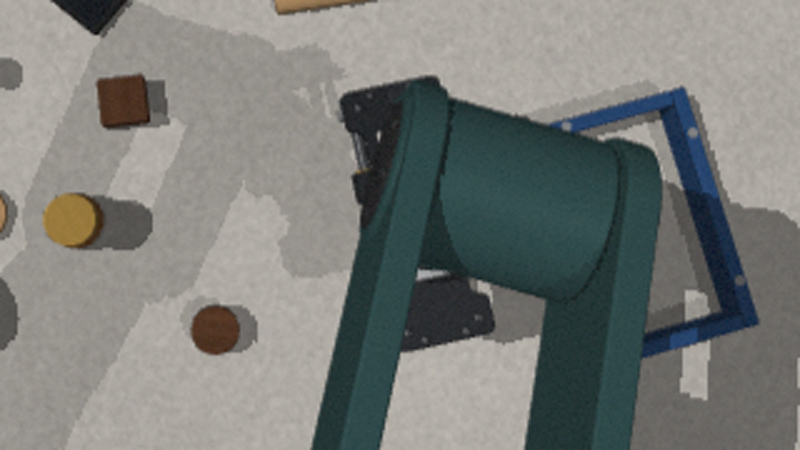

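The arm hides the block here, but the other pieces haven't moved. I'll continue the push.

Emit:
arm_command(series=[[0.25, -0.5, 0, 0, 0, 0, 0], [0.25, -0.9, 0, 0, 0, 0, 0], [0.25, -0.9, 0, 0, 0, 0, 0], [0.25, -0.9, 0, 0, 0, 0, 0], [0.25, -0.9, 0, 0, 0, 0, 0], [0.25, -0.9, 0, 0, 0, 0, 0], [0.25, -0.9, 0, 0, 0, 0, 0], [0.25, -0.9, 0, 0, 0, 0, 0], [0.25, -0.9, 0, 0, 0, 0, 0], [0.25, -0.9, 0, 0, 0, 0, 0], [0.25, -0.9, 0, 0, 0, 0, 0], [0.25, -0.9, 0, 0, 0, 0, 0], [0.25, -0.9, 0, 0, 0, 0, 0], [0.25, -0.9, 0, 0, 0, 0, 0], [0.25, -0.9, 0, 0, 0, 0, 0], [0.25, -0.9, 0, 0, 0, 0, 0], [0.25, -0.9, 0, 0, 0, 0, 0], [0.25, -0.9, 0, 0, 0, 0, 0], [0.25, -0.9, 0, 0, 0, 0, 0], [0.25, 0, 0, 0, 0, 0, 0]])

```text
time: 7.0
tool_pos: [0.5643, -0.2413, 0.0095]
ee_rot: [3.141, 0.001, 1.803]
wrist_force: [0.4, 0.0, 0.3]
width: 0.0236
```

```bash
python3 -c "
from h import *
to((.564,-.251,.008))
cv2.imwrite('pics/s1.png',eyes.snapshot('scene'))"
```

```text
7.0 [ 0.5643 -0.2413  0.0095] [3.141e+00 1.000e-03 1.803e+00] [0.4 0.  0.3] 0.0236
-> (0.564, -0.251, 0.008) [-0.94 -0.25  0.15] cm, len 1.0
```

View pics/s1.png

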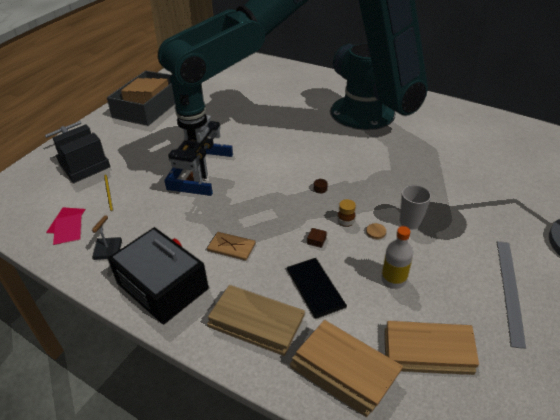

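The hand is at the pen and the bystanders haven't moved. I'll finish this push, back off and go up to get a clear view.

Emit:
arm_command(series=[[0.25, -0.6, 0, 0, 0, 0, 0], [0.25, -0.3, 0, 0, 0, 0, 0], [0.25, 0, 0, 0, 0, 0, 0], [0.25, 1, 0, 0, 0, 0, 0], [0.25, 2, 0, 0, 0, 0, 0], [0.25, 0, 0, -3, 0, 0, 0.047], [0.25, 0, 0, -4, 0, 0, 0.047], [0.25, 0, 0, -4, 0, 0, 0]])

```text
time: 7.85
tool_pos: [0.5583, -0.2179, 0.1199]
ee_rot: [-3.14, -0.002, 1.71]
wrist_force: [0.7, -0.3, 0.9]
width: 0.0235
```

```bash
python3 -c "
from h import *
to((.427,.1045,.12),(.427,.1045,.008),(.480,-.2765,.008),psi=1.709)"
```

```text
7.85 [ 0.5583 -0.2179  0.1199] [-3.14e+00 -2.00e-03  1.71e+00] [ 0.7 -0.3  0.9] 0.0235
-> (0.427, 0.1045, 0.12) [ 3.374e+01 -8.560e+00 -1.000e-02] cm, len 34.8
-> (0.427, 0.1045, 0.008) [ 0.   0.  11.2] cm, len 11.2
-> (0.48, -0.2765, 0.008) [-38.47   0.     0.  ] cm, len 38.5
```

Emit:
arm_command(series=[[0.25, 1.74, -0.56, 0, 0, 0, 0], [0.25, 3.2, -0.8, 0, 0, 0, 0], [0.25, 3.2, -0.8, 0, 0, 0, 0], [0.25, 3.2, -0.8, 0, 0, 0, 0], [0.25, 3.2, -0.8, 0, 0, 0, 0], [0.25, 3.2, -0.8, 0, 0, 0, 0], [0.25, 3.2, -0.8, 0, 0, 0, 0], [0.25, 3.2, -0.8, 0, 0, 0, 0], [0.25, 3.2, -0.8, 0, 0, 0, 0], [0.25, 3.2, -0.8, 0, 0, 0, 0], [0.25, 3.2, -0.8, 0, 0, 0, 0], [0.25, 0, 0, 0, 0, 0, 0]])

```text
time: 9.05
tool_pos: [0.4255, 0.1061, 0.1195]
ee_rot: [-3.141, -0.002, 1.715]
wrist_force: [0.5, -0.8, 0.9]
width: 0.0236
```

```bash
python3 -c "
from h import *
to((.427,.1045,.12),(.427,.1045,.008),(.480,-.2765,.008))
c=eyes.get_calibration('top')
im=eyes.snapshot('top');cv2.imwrite('pics/t2.png',cv2.resize(im[160:340,180:500],(800,450),interpolation=cv2.INTER_CUBIC))"
```

```text
9.05 [0.4255 0.1061 0.1195] [-3.141e+00 -2.000e-03  1.715e+00] [ 0.5 -0.8  0.9] 0.0236
-> (0.427, 0.1045, 0.12) [-0.18  0.12 -0.05] cm, len 0.2
-> (0.427, 0.1045, 0.008) [ 0.   0.  11.2] cm, len 11.2
-> (0.48, -0.2765, 0.008) [-38.47  -0.24   0.  ] cm, len 38.5
```

View pics/t2.png

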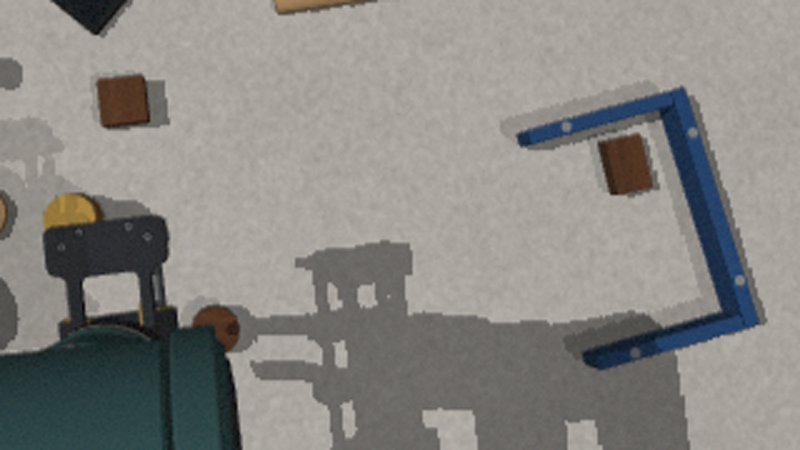

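The long offcut is inside the pen at (627,165) in the crop. The disc at (215,328) is just ahead of the hand, so I'll descend and push it.

Emit:
arm_command(series=[[0.25, 0, 0, 2.5, 0, 0, 0], [0.25, 0, 0, 2.5, 0, 0, 0], [0.25, 0, 0, 2.5, 0, 0, 0], [0.25, 0, 0, 2.2, 0, 0, 0], [0.25, 0, 0, 1.5, 0, 0, 0], [0.25, 0, 0, 0, 0, 0, 0], [0.25, -0.7, 0, 0, 0, 0, 0], [0.25, -0.7, 0, 0, 0, 0, 0], [0.25, -0.7, 0, 0, 0, 0, 0], [0.25, -0.7, 0, 0, 0, 0, 0], [0.25, -0.7, 0, 0, 0, 0, 0], [0.25, -0.7, 0, 0, 0, 0, 0], [0.25, -0.7, 0, 0, 0, 0, 0], [0.25, -0.8, 0, 0, 0, 0, 0], [0.25, -0.9, 0, 0, 0, 0, 0], [0.25, -1, 0, 0, 0, 0, 0], [0.25, -1, 0, 0, 0, 0, 0], [0.25, -1, 0, 0, 0, 0, 0], [0.25, -1, 0, 0, 0, 0, 0], [0.25, -1, 0, 0, 0, 0, 0]])

```text
time: 11.1
tool_pos: [0.4437, -0.013, 0.0075]
ee_rot: [-3.142, -0.0, 1.71]
wrist_force: [-0.7, 1.1, 1.2]
width: 0.0238
```

Emit:
arm_command(series=[[0.25, -1, 0, 0, 0, 0, 0], [0.25, -1, 0, 0, 0, 0, 0], [0.25, -1, 0, 0, 0, 0, 0], [0.25, -1, 0, 0, 0, 0, 0], [0.25, -1, 0, 0, 0, 0, 0], [0.25, -1, 0, 0, 0, 0, 0], [0.25, -1, 0, 0, 0, 0, 0], [0.25, -1, 0, 0, 0, 0, 0], [0.25, -1, 0, 0, 0, 0, 0], [0.25, -1, 0, 0, 0, 0, 0], [0.25, -0.7, 0, 0, 0, 0, 0], [0.25, -0.3, 0, 0, 0, 0, 0], [0.25, 0, 0, 0, 0, 0, 0]])

```text
time: 12.4
tool_pos: [0.4589, -0.1216, 0.0073]
ee_rot: [-3.141, 0.0, 1.709]
wrist_force: [0.5, -0.6, -0.1]
width: 0.0233
```

```bash
python3 -c "
from h import *
to((.480,-.2765,.008))
im=eyes.snapshot('scene');cv2.imwrite('pics/s2.png',cv2.resize(im[110:270,130:370],(720,480),interpolation=cv2.INTER_CUBIC))"
```

```text
12.4 [ 0.4589 -0.1216  0.0073] [-3.141  0.     1.709] [ 0.5 -0.6 -0.1] 0.0233
-> (0.48, -0.2765, 0.008) [-15.63  -0.05  -0.07] cm, len 15.6
```

View pics/s2.png

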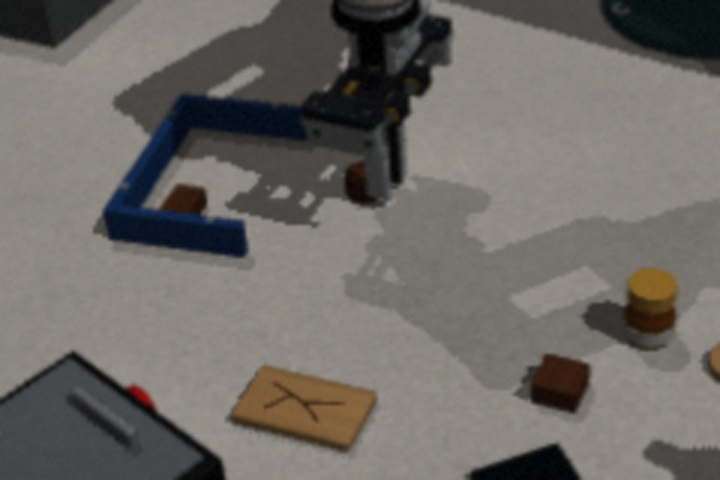

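The disc is nested against the fingers at the mouth (360,182). I'll push it the rest of the way.

Emit:
arm_command(series=[[0.25, -0.5, 0, 0, 0, 0, 0], [0.25, -0.9, 0, 0, 0, 0, 0], [0.25, -0.9, 0, 0, 0, 0, 0], [0.25, -0.9, 0, 0, 0, 0, 0], [0.25, -0.9, 0, 0, 0, 0, 0], [0.25, -0.9, 0, 0, 0, 0, 0], [0.25, -0.9, 0, 0, 0, 0, 0], [0.25, -0.9, 0, 0, 0, 0, 0], [0.25, -0.9, 0, 0, 0, 0, 0], [0.25, -0.9, 0, 0, 0, 0, 0], [0.25, -0.9, 0, 0, 0, 0, 0], [0.25, -0.9, 0, 0, 0, 0, 0], [0.25, -0.9, 0, 0, 0, 0, 0], [0.25, -0.9, 0, 0, 0, 0, 0], [0.25, -0.9, 0, 0, 0, 0, 0], [0.25, -0.9, 0, 0, 0, 0, 0], [0.25, -0.9, 0, 0, 0, 0, 0], [0.25, -0.5, 0, 0, 0, 0, 0], [0.25, -0.2, 0, 0, 0, 0, 0], [0.25, 0, 0, 0, 0, 0, 0]])

```text
time: 14.45
tool_pos: [0.4806, -0.2757, 0.0074]
ee_rot: [3.142, -0.0, 1.71]
wrist_force: [-0.1, 0.0, -0.5]
width: 0.0235
```

Emit:
arm_command(series=[[0.25, 0, 0, 0, 0, 0, 0], [0.25, 0.6, 0, 0, 0, 0, 0], [0.25, 1.4, 0, 0, 0, 0, 0], [0.25, 1, 0, 0, 0, 0, 0], [0.25, 0, 0, -3, 0, 0, 0], [0.25, 0, 0, -4, 0, 0, 0], [0.25, 0, 0, -4, 0, 0, 0]])

```text
time: 15.15
tool_pos: [0.4757, -0.2441, 0.118]
ee_rot: [-3.14, -0.002, 1.711]
wrist_force: [0.9, -0.1, -0.4]
width: 0.0231
```

```bash
python3 -c "
from h import *
to((.604,.1815,.12),(.604,.1815,.008))
L=.39
def sim(a):
    th=-1.43;p=np.array([.611,.132])+0.0
    t=np.array([.604,.1815]);
    for i in range(3):t=t+.0075*np.array([np.cos(th),np.sin(th)])
    for i in range(12):
        th-=a/12;t=t+.01*np.array([np.cos(th),np.sin(th)])
    P=[]
    for i in range(30):
        t=t+.01*np.array([np.cos(th),np.sin(th)]);c=t+.027*np.array([np.cos(th),np.sin(th)])
        d=c-np.array([.502,-.205]);x,y=d@[.958,.287],d@[-.287,.958]
        if y<.03:P.append((i,round(x,3),round(y,3)))
        if y<-.045:break
    print(a,P)
for a in(.42,.48,.54):sim(a)"
```

```text
15.15 [ 0.4757 -0.2441  0.118 ] [-3.140e+00 -2.000e-03  1.711e+00] [ 0.9 -0.1 -0.4] 0.0231
-> (0.604, 0.1815, 0.12) [40.34 18.66 -0.2 ] cm, len 44.4
-> (0.604, 0.1815, 0.008) [ 0.   0.  11.2] cm, len 11.2
0.42 [(18, np.float64(0.044), np.float64(0.025)), (19, np.float64(0.039), np.float64(0.017)), (20, np.float64(0.033), np.float64(0.009)), (21, np.float64(0.028), np.float64(0.0)), (22, np.float64(0.023), np.float64(-0.008)), (23, np.float64(0.017), np.float64(-0.017)), (24, np.float64(0.012), np.float64(-0.025)), (25, np.float64(0.006), np.float64(-0.034)), (26, np.float64(0.001), np.float64(-0.042)), (27, np.float64(-0.004), np.float64(-0.05))]
0.48 [(19, np.float64(0.024), np.float64(0.026)), (20, np.float64(0.018), np.float64(0.018)), (21, np.float64(0.012), np.float64(0.01)), (22, np.float64(0.006), np.float64(0.002)), (23, np.float64(0.0), np.float64(-0.006)), (24, np.float64(-0.005), np.float64(-0.014)), (25, np.float64(-0.011), np.float64(-0.022)), (26, np.float64(-0.017), np.float64(-0.03)), (27, np.float64(-0.023), np.float64(-0.038)), (28, np.float64(-0.029), np.float64(-0.046))]
0.54 [(20, np.float64(0.004), np.float64(0.029)), (21, np.float64(-0.003), np.float64(0.021)), (22, np.float64(-0.009), np.float64(0.013)), (23, np.float64(-0.016), np.float64(0.006)), (24, np.float64(-0.022), np.float64(-0.002)), (25, np.float64(-0.028), np.float64(-0.01)), (26, np.float64(-0.035), np.float64(-0.017)), (27, np.float64(-0.041), np.float64(-0.025)), (28, np.float64(-0.047), np.float64(-0.033)), (29, np.float64(-0.054), np.float64(-0.041))]
```

Emit:
arm_command(series=[[0.25, 1.84, 0.66, 0, 0, 0, 0], [0.25, 3.5, 1.6, 0, 0, 0, 0], [0.25, 3.5, 1.6, 0, 0, 0, 0], [0.25, 3.5, 1.6, 0, 0, 0, 0], [0.25, 3.5, 1.6, 0, 0, 0, 0], [0.25, 3.5, 1.6, 0, 0, 0, 0], [0.25, 3.5, 1.6, 0, 0, 0, 0], [0.25, 3.5, 1.6, 0, 0, 0, 0], [0.25, 3.5, 1.6, 0, 0, 0, 0], [0.25, 3.5, 1.6, 0, 0, 0, 0], [0.25, 3.5, 1.6, 0, 0, 0, 0], [0.25, 3.5, 2, 0, 0, 0, 0], [0.25, 0, 0, 0, 0, 0, 0]])

```text
time: 16.45
tool_pos: [0.6049, 0.185, 0.1169]
ee_rot: [3.142, -0.002, 1.716]
wrist_force: [-0.6, -0.2, -0.2]
width: 0.0234
```

```bash
python3 -c "
from h import *
to((.604,.1815,.12),(.604,.1815,.008))
im=eyes.snapshot('top');cv2.imwrite('pics/t3.png',cv2.resize(im[160:340,180:500],(800,450),interpolation=cv2.INTER_CUBIC))"
```

```text
16.45 [0.6049 0.185  0.1169] [ 3.142e+00 -2.000e-03  1.716e+00] [-0.6 -0.2 -0.2] 0.0234
-> (0.604, 0.1815, 0.12) [-0.33 -0.14 -0.31] cm, len 0.5
-> (0.604, 0.1815, 0.008) [ 0.   0.  11.2] cm, len 11.2
```

View pics/t3.png

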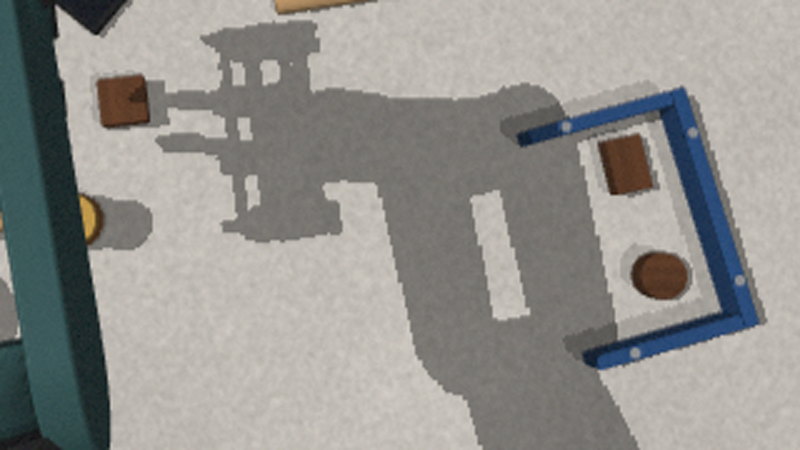

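The long offcut (627,165) and the disc (660,275) both lie well inside. Next I'll push the square at (123,101) on an arc.

Emit:
arm_command(series=[[0.25, 0, 0, 2.5, 0, 0, 0], [0.25, 0, 0, 2.5, 0, 0, 0], [0.25, 0, 0, 2.5, 0, 0, 0], [0.25, 0, 0, 2.2, 0, 0, 0], [0.25, 0, 0, 1.2, 0, 0, 0], [0.25, 0, 0, 0, 0, 0, 0], [0.25, -0.7, 0, 0, 0, 0, 0], [0.25, -0.7, 0, 0, 0, 0, 0], [0.25, -0.7, 0, 0, 0, 0, 0], [0.25, -0.7, 0, 0, 0, 0, 0], [0.25, -1, 0, 0, 0, 0, 0.04], [0.25, -1, 0, 0, 0, 0, 0.04], [0.25, -1, 0, 0, 0, 0, 0.04], [0.25, -1, 0, 0, 0, 0, 0.04], [0.25, -1, 0, 0, 0, 0, 0.04], [0.25, -1, 0, 0, 0, 0, 0.04], [0.25, -1, 0, 0, 0, 0, 0.04], [0.25, -1, 0, 0, 0, 0, 0.04], [0.25, -1, 0, 0, 0, 0, 0.04], [0.25, -1, 0, 0, 0, 0, 0.04]])

```text
time: 18.5
tool_pos: [0.6048, 0.0517, 0.0084]
ee_rot: [-3.141, 0.0, 1.306]
wrist_force: [0.3, 0.5, 0.3]
width: 0.0237
```

Emit:
arm_command(series=[[0.25, -1, 0, 0, 0, 0, 0.04], [0.25, -1, 0, 0, 0, 0, 0.02], [0.25, -1, 0, 0, 0, 0, 0], [0.25, -1, 0, 0, 0, 0, 0], [0.25, -1, 0, 0, 0, 0, 0], [0.25, -1, 0, 0, 0, 0, 0], [0.25, -1, 0, 0, 0, 0, 0], [0.25, -1, 0, 0, 0, 0, 0], [0.25, -0.5, 0, 0, 0, 0, 0], [0.25, 0, 0, 0, 0, 0, 0]])

```text
time: 19.5
tool_pos: [0.5789, -0.0291, 0.0085]
ee_rot: [3.142, -0.0, 1.249]
wrist_force: [0.8, 0.5, -0.0]
width: 0.0236
```

```bash
python3 -c "
from h import *
to()
o=sensors.get_obs();t=o['tool_pos'][:2];th=o['ee_rot'][2]-np.pi
for i in range(0,26):
    c=t+(.027+.01*i)*np.array([np.cos(th),np.sin(th)]);d=c-np.array([.502,-.205]);y=d@[-.287,.958]
    if y<.04:print(i,(d@[.958,.287]).round(3),y.round(3))
    if y<-.06:break
im=eyes.snapshot('scene');cv2.imwrite('pics/s3.png',cv2.resize(im[110:270,130:370],(720,480),interpolation=cv2.INTER_CUBIC))"
```

```text
19.5 [ 0.5789 -0.0291  0.0085] [ 3.142 -0.     1.249] [ 0.8  0.5 -0. ] 0.0236
11 0.045 0.034
12 0.04 0.026
13 0.034 0.018
14 0.028 0.01
15 0.022 0.002
16 0.016 -0.007
17 0.011 -0.015
18 0.005 -0.023
19 -0.001 -0.031
20 -0.007 -0.039
21 -0.012 -0.047
22 -0.018 -0.056
23 -0.024 -0.064
```

View pics/s3.png

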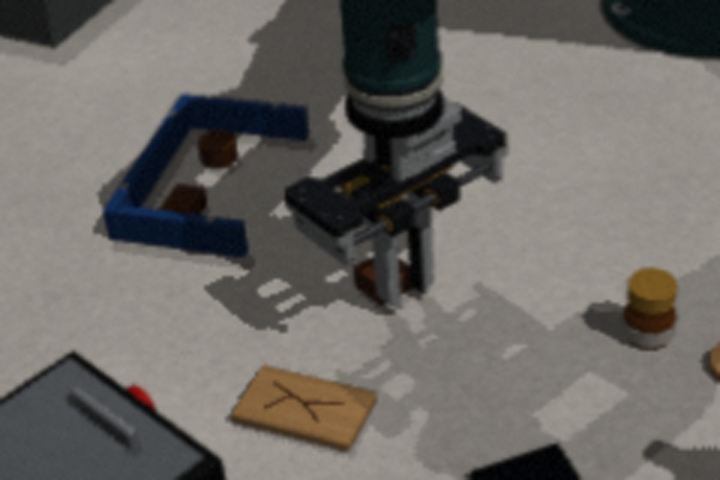

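The square is held against the fingers at (383,275). I'll carry on straight into the pen, turning slightly towards the pen axis at the end.

Emit:
arm_command(series=[[0.25, -0.6, 0, 0, 0, 0, 0], [0.25, -0.9, 0, 0, 0, 0, 0], [0.25, -1, 0, 0, 0, 0, 0], [0.25, -1, 0, 0, 0, 0, 0], [0.25, -1, 0, 0, 0, 0, 0], [0.25, -1, 0, 0, 0, 0, 0], [0.25, -1, 0, 0, 0, 0, 0], [0.25, -1, 0, 0, 0, 0, 0], [0.25, -1, 0, 0, 0, 0, 0], [0.25, -1, 0, 0, 0, 0, 0], [0.25, -1, 0, 0, 0, 0, 0], [0.25, -1, 0, 0, 0, 0, 0], [0.25, -1, 0, 0, 0, 0, 0], [0.25, -1, 0, 0, 0, 0, -0.03], [0.25, -1, 0, 0, 0, 0, -0.03], [0.25, -1, 0, 0, 0, 0, -0.03], [0.25, -1, 0, 0, 0, 0, -0.03], [0.25, -1, 0, 0, 0, 0, -0.03], [0.25, -1, 0, 0, 0, 0, -0.03], [0.25, -1, 0, 0, 0, 0, -0.03]])

```text
time: 21.55
tool_pos: [0.5232, -0.2157, 0.0084]
ee_rot: [-3.141, -0.0, 1.461]
wrist_force: [0.3, -0.1, 0.4]
width: 0.0234
```

Emit:
arm_command(series=[[0.25, -0.6, 0, 0, 0, 0, 0], [0.25, -0.3, 0, 0, 0, 0, 0], [0.25, 0, 0, 0, 0, 0, 0], [0.25, 0.6, 0, 0, 0, 0, 0], [0.25, 1.4, 0, 0, 0, 0, 0], [0.25, 1, 0, 0, 0, 0, 0], [0.25, 0, 0, -3, 0, 0, 0], [0.25, 0, 0, -4, 0, 0, 0], [0.25, 0, 0, -4, 0, 0, 0], [0.25, 4, 0, 0, 0, 0, 0], [0.25, 5, 0, 0, 0, 0, 0], [0.25, 5, 0, 0, 0, 0, 0], [0.25, 5, 0, 0, 0, 0, 0], [0.25, 5, 0, 0, 0, 0, 0], [0.25, 4, 0, 0, 0, 0, 0], [0.25, 0, 0, 0, 0, 0, 0]])

```text
time: 23.15
tool_pos: [0.5563, 0.0903, 0.1185]
ee_rot: [-3.141, -0.002, 1.468]
wrist_force: [-0.7, -0.3, -0.3]
width: 0.0234
```

```bash
python3 -c "
from h import *
to()
im=eyes.snapshot('top');cv2.imwrite('pics/t4.png',cv2.resize(im[110:350,140:510],(800,519),interpolation=cv2.INTER_CUBIC))"
```

```text
23.15 [0.5563 0.0903 0.1185] [-3.141e+00 -2.000e-03  1.468e+00] [-0.7 -0.3 -0.3] 0.0234
```

View pics/t4.png

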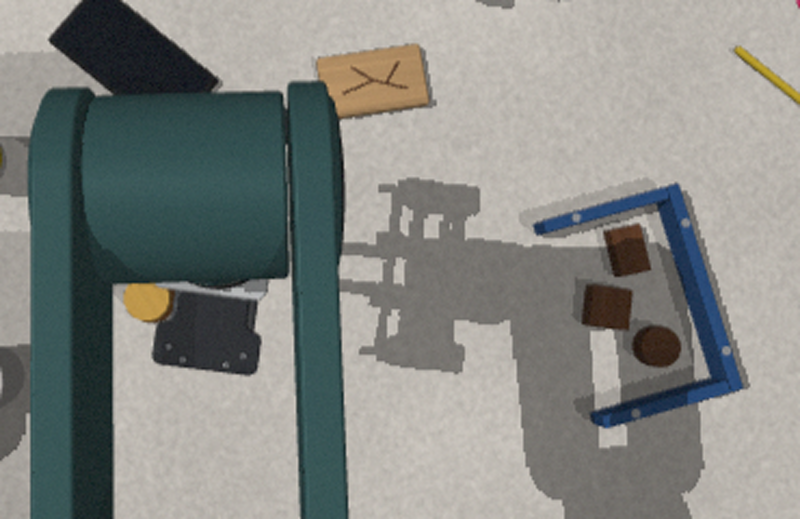

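All three lie inside: long at (627,250), square at (607,306) and disc at (657,345). The mouth line runs from (538,225) to (597,418). I'll check the numbers and hand in.

```bash
python3 -c "
from h import *
c=eyes.get_calibration('top');s=370/800
for n,p in dict(long=(627,250),square=(607,306),round=(657,345)).items():
    d=px2w(c,np.array(p)*s+[140,110],.021)[0,:2]-[.502,-.205];print(n,'pen x,y',(d@[.958,.287]).round(3),(d@[-.287,.958]+.06).round(3))
print(job.close_job())"
```

```text
long pen x,y 0.047 -0.021
square pen x,y 0.003 0.013
round pen x,y -0.043 -0.021
the job is handed in; nothing more can be done
None
```

I swept all three offcuts flat along the bench into the pen, one at a time, with the fingers part-open as a two-point pusher. The job was handed in at about 23 s of the 72 s allowed.

The last top picture shows all three lying inside. Estimated centres in the pen frame, in mm (limits are x within ±80, y from -60 to 46):

| Offcut | x | y |
|---|---|---|
| Long | 47 | -21 |
| Square | 3 | 13 |
| Round | -43 | -21 |

- **Accuracy:** the pen pose was read from the pictures, so these are good to about 5 mm. The square is nearest a limit, about 33 mm inside it.
- **Contact:** the arm ended clear of everything, and the wrist readings I took stayed within about 2 N.
- **Bystanders:** I saw no bystander move, but I checked this only by eye. In the last picture the arm partly hid the phone, the cup and the glue, and fully hid the tag.
- **No failures:** no check failed or disagreed.

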